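# Set the mechanical kitchen timer

### The job

A dish has just gone into the oven: set the wind-up timer on the chopping board to 40 minutes by twisting its dial clockwise past the red 60-minute mark until it meets its stop, then turning it back to 40 and letting go. The timer stands loose on rubber feet, so while you turn keep it pressed down on the board, firmly but gently (15 to 20 N), so that its case does not skid or swivel. Leave everything else where it is.

Things in the scene. Friction and masses are not known exactly. Their poses are not given: they have to be found in the camera images.
- timer_grip (a point): The timer's dial: black disc 60 mm across with an upright grip bar, 48 mm long, 14 mm thick, flat top 71 mm above the board's top, foot at 39 mm. This point is on the dial's axis, 60 mm above the board: the height to pinch the bar, fingers on its two long faces (fingertips clear of the disc, 39 mm above the board). It turns with the dial: x runs along the bar to the white pointer end, z up.
- timer: The timer's case: loose steel drum 96 mm across, 34 mm high, 0.24 to 0.31 kg, on four soft rubber feet 38 mm from its axis. Origin on the axis at the board's top; x points to the zero tick, z up. White face, a tick every 5 minutes (longer every 15) clockwise from zero, 4.5 degrees a minute; zero broad green, 60 broad red.
- timer_zero (a point): Point on the rim of the timer's case in line with the green zero tick, 48 mm from the axis, 30 mm above the board. Unpressed, the feet resist swivelling with only 0.04 to 0.09 N m; each newton of press adds 0.018 to 0.027 N m.
- timer_dial (a joint): Dial angle in rad from the zero tick, clockwise from above: 0.0785 a minute, so 40 minutes is 3.142, the red 60 mark 4.712 and the fixed stop 4.948 (63 minutes). Starts between 26 and 48 minutes, stays where it is left. Winding takes 0.19 to 0.25 N m (spring and friction), turning back 0.05 to 0.09 N m.
- mug: Blue mug, 82 mm across, 92 mm high, handle to one side; bystander. Origin under its centre.
- salt_jar: Glass salt jar with steel cap, 48 mm across, 85 mm high; bystander. Origin under its centre.
- pepper_mill: Dark wooden pepper mill, 52 mm across, 137 mm high; bystander. Origin under its centre.
- oil_bottle: Green oil bottle, 60 mm across, 240 mm high; bystander. Origin under its centre.
- ramekin: White ramekin, 84 mm across, 45 mm high, on the chopping board; bystander. Origin under its centre.
- wooden_spoon: Wooden spoon, 300 mm long, lying on the counter; bystander. Origin at its middle, underside.
- board: Wooden chopping board, 220 by 380 mm, fixed; its top stands 10 to 25 mm above the counter (measure it). Origin at its centre, 22 mm below its top; long side along y.
There are look-alikes about, which are no part of the job. Of the things like the timer, leave any that is orange; of the rest the larger one is meant.

How it is judged:
On the way, in this order (a step that is already met when the one before it is completed fails the run):
1. the dial is wound past the red 60 mark and up to its stop (beyond 61.5 minutes) (value of joint timer_dial above 4.83 rad), for 0.05 s.
2. the dial is turned back to 40 minutes (within 2 minutes) (value of joint timer_dial between 2.985 and 3.299 rad), for 0.3 s.
At the end, for the whole second after the job is handed in: The pointer stands at 40 minutes, within 2 minutes (0.157 rad) either way, and the timer stands level on the board with the zero tick within 15 mm of where it was (all of step 2 and angle between timer_zero's own z axis and vertical below 0.05 rad and distance of timer_zero from where it was at the start of the episode below 0.015 m); the robot touches nothing.
It fails at once if the timer's case skids or swivels so that its zero tick leaves its place by more than 15 mm (distance of timer_zero from where it was at the start of the episode above 0.015 m).
It fails at once if the timer is pressed on the board with more than 30 N (contact force between timer and board above 30 N).
It fails at once if another thing on the counter is moved by more than 15 mm (distance of any of mug, salt_jar, pepper_mill, oil_bottle, ramekin, wooden_spoon from where it was at the start of the episode above 0.015 m).
It also fails if it takes over 72 s, if anything falls off the work surface, if the arm or the gripper's body presses on something with over 40 N, if the wrist force passes 120 N, or if a joint passes its speed limit or range.

### The arm

A 6-joint arm with a two-finger parallel gripper is mounted at the origin on the work surface. World frame = base frame: x ahead of the robot, y to its left, z up, the work surface at z = 0. Lengths are in m, angles in rad, forces in N, time in s.
With the tool pointing down it reaches from about 0.325 to 0.85 m from the base axis. Payload 15.5 kg.
Tool frame: the origin (TCP) lies at the centre of the arm's flange, where the gripper is bolted on; the fingertips stand 191 mm ahead of it and the grasp point (between the pads) lies 172 mm ahead of it; z points along the fingers, y is the direction in which the jaws open and shut (so a half turn about z gives the same grasp; the last joint's range is limited). The gripper opens to 91 mm and grips with 3 to 60 N. Pads are 32 mm wide; open, the fingers measure 118 mm over their backs; the gripper's body (76 mm by 178 mm) begins 60 mm behind the grasp point.
Start: joints at [-1.212, 0.494, 1.345, -0, 1.302, -0.096], TCP at [0.274, -0.562, 0.405] pointing down, gripper open.
Joint ranges: [-2.91, 2.91], [-0.82, 2.16], [0.22, 2.67], [-1.22, 4.37], [0.12, 2.79], [-3.08, 3.08]. Speed limits (rad/s): [1.89, 1.89, 2.57, 3.01, 3.01, 3.01].

### API

Orientations are given as a unit quaternion [w, x, y, z].
In Python, from cell import bot gives the robot as it stands. The module is installed in compiled form; this text tells all that it offers.
- The arm moves only by the shell command python3 -m crank 'ROWS' [OPENING]. ROWS is JSON, a list of rows, each a list of 6 numbers: the shift along the tool's x, y, z in m, then the turn, a rotation vector about the tool's x, y, z in rad. In form: [[x, y, z, ax, ay, az], ...]. A call has 1 to 20 rows; each row is the pose to reach, as a shift and turn from the pose commanded when the call began, along the tool's axes at that moment; what a row does not reach only later rows make up. A row lasts 1/10 s, in which the tool goes at most 50 mm and 8.59 degrees, less where a joint would pass 70% of its speed; a pose out of reach is approached as far as the arm can. A call with a gripper value outside its range is refused whole. OPENING is the finger opening in m, from 0 to 0.0912, set as the call begins (- or left out, the last holds). The fingers move at their own pace and stop on an object; the grip force is fixed at half the most. Time passes only in rows, so rows that repeat a pose let the fingers close. It gives the time, the measured TCP pose, the force and the opening at its end, in the units of the state.
- bot.get_obs(): the state, without advancing time (a new reading comes with each control period).
- bot.read_camera(name): name is "scene" or "top" or "wrist"; returns (picture, depth): 400x640x3 uint8, red, green, blue; 400x640 float32, m along the optical axis (not along the pixel's ray), 0 where there is no reading.
- bot.camera_info(name): a dict with "fx", "fy", "cx", "cy" (pixels), "world_from_camera" (4x4, takes a point from camera to world coordinates). Camera axes: x right, y down, z forward; pixel columns grow to the right and rows downward; lengths in m; the calibration is good to about 2 mm. A picture is of the moment at which its call begins: read the wrist's pose just before it. camera_info takes no time and is no camera call; for the wrist camera it gives the pose at the moment of the call.
- bot.job_done(): hands the job in, once; it reports no verdict.
The state is a dict: "t": time; "q": joint angles; "joint_velocities": joint speeds; "tau": joint torques, N m; "position": TCP position; "tcp_rot": TCP orientation; "contact_force": force on the tool from outside, world axes, zero at the start; "moment": the same for the moment, N m; "grip_width": finger opening in m.
Only numpy, scipy, OpenCV 4.12 (cv2) and the standard library are available. Lean on these libraries where they do the work, as an engineer would, in place of code of your own. Each camera call takes 0.05 s, during which the arm holds its last target.

## Working session

There is one attempt and no reset: what is moved stays moved. The work goes in short steps, Python scripts to look and compute and a shell command to move; the robot and the scene stay as the last step left them, time stands still between calls to the robot, and variables do not carry over. Pictures are saved under pics/ and viewed, and the job is handed in when it is done.

```bash
mkdir -p pics; ls; python3 - <<'E'
from cell import bot
import cv2,numpy as np
o=bot.get_obs();print({k:np.round(v,3) for k,v in o.items()})
for n in ["scene","top"]:
    p,d=bot.read_camera(n);cv2.imwrite(f"pics/{n}0.png",p[:,:,::-1]);np.save(f"{n}0.npy",d)
    i=bot.camera_info(n);print(n,{k:np.round(v,4) for k,v in i.items()})
E
```

```text
pics
{'t': np.float64(0.0), 'q': array([-1.213,  0.494,  1.346, -0.   ,  1.302, -0.095]), 'joint_velocities': array([-0.   ,  0.001,  0.001, -0.001,  0.   , -0.001]), 'tau': array([ 2.0000e-03, -8.7881e+01, -3.8186e+01,  7.1000e-02,  5.3000e-02,
       -0.0000e+00]), 'position': array([ 0.274, -0.562,  0.404]), 'tcp_rot': array([-0.001,  0.974,  0.225, -0.   ]), 'contact_force': array([-0.961,  0.057,  0.419]), 'moment': array([-0.023, -0.013, -0.029]), 'grip_width': np.float64(0.091)}
scene {'fx': np.float64(432.568), 'fy': np.float64(432.568), 'cx': np.float64(319.5049), 'cy': np.float64(200.8686), 'world_from_camera': array([[ 0.6278,  0.6313, -0.4554,  1.1589],
       [ 0.7784, -0.5045,  0.3737, -0.4975],
       [ 0.0061, -0.589 , -0.8081,  1.1306],
       [ 0.    ,  0.    ,  0.    ,  1.    ]])}
top {'fx': np.float64(361.6209), 'fy': np.float64(361.6209), 'cx': np.float64(319.6207), 'cy': np.float64(200.3298), 'world_from_camera': array([[-0.0277, -0.9896,  0.1412,  0.432 ],
       [-0.9986,  0.0336,  0.0397, -0.026 ],
       [-0.0441, -0.1399, -0.9892,  0.9733],
       [ 0.    ,  0.    ,  0.    ,  1.    ]])}
```

View pics/scene0.png

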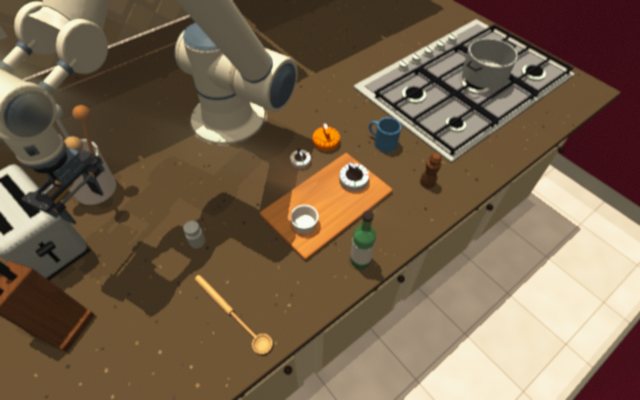

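View pics/top0.png

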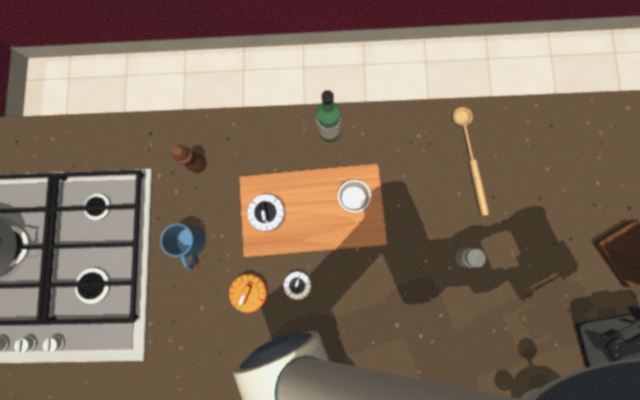

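Timer-like things in top view: white one on the board (266,212), a smaller white one on the counter (297,285), and an orange one (248,293). The one on the board fits, being non-orange and the larger. I'll confirm that with a crop and measure it.

```bash
cat > h.py <<'E'
import numpy as np,cv2
from cell import bot
def pts(n,d,i):
    v,u=np.mgrid[0:400,0:640]
    c=np.stack([(u-i['cx'])/i['fx']*d,(v-i['cy'])/i['fy']*d,d,np.ones_like(d)],-1)
    return (c@i['world_from_camera'].T)[...,:3]
E
python3 - <<'E'
from h import *
d=np.load('top0.npy');i=bot.camera_info('top');P=pts('top',d,i)
p=cv2.imread('pics/top0.png')
cv2.imwrite('pics/crop0.png',cv2.resize(p[180:320,220:330],None,fx=5.4,fy=4.2 and 4.2,interpolation=3))
for u,v in [(266,212),(297,285),(248,293),(310,215),(250,185),(310,240),(354,195),(220,250)]: print(u,v,P[v,u].round(4))
bz=np.median(P[200:225,295:320,2]);cz=np.median(P[150:160,220:300,2]);print('board z',bz,'counter',cz)
m=(abs(P[...,2]-bz-.034)<.006); m[:,:240]=0;m[:,295:]=0;m[:190]=0;m[235:]=0
q=P[m];print(len(q),q.min(0),q.max(0),np.median(q[:,2]))
c,r=cv2.minEnclosingCircle(q[:,:2].astype(np.float32));print(c,r)
E
```

```text
266 212 [0.5348 0.1454 0.0776]
297 285 [0.3516 0.0736 0.0509]
248 293 [0.3354 0.1965 0.0547]
310 215 [0.53   0.0392 0.0168]
250 185 [0.6159 0.199  0.0224]
310 240 [0.4638 0.0406 0.0184]
354 195 [ 0.5782 -0.0791  0.0272]
220 250 [ 4.446e-01  2.863e-01 -4.000e-04]
board z 0.020348268088654087 counter 0.000259470619200286
834 [0.49121089 0.10562935 0.04837113] [0.58536885 0.20041561 0.06034331] 0.055198345492869116
(0.5375567674636841, 0.15278282761573792) 0.04796158894896507
```

View pics/crop0.png

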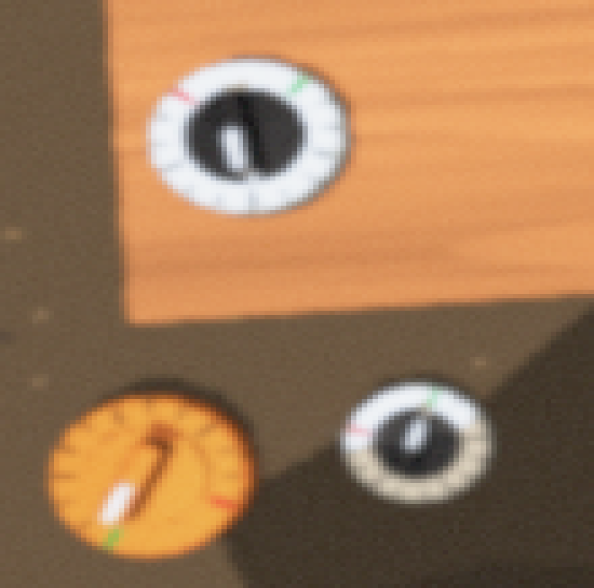

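The board timer at crop (245,138), top view (266,212), is non-orange and larger than the white one at (297,285). Its rim diameter measures 96 mm, so it's confirmed. Green zero tick is at upper right of the face, and the pointer points down. Next I'll move above it for a close look.

```bash
python3 - <<'E'
from h import *
from scipy.spatial.transform import Rotation as R
o=bot.get_obs();q=o['tcp_rot'];r=R.from_quat([q[1],q[2],q[3],q[0]])
M=np.eye(4);M[:3,:3]=r.as_matrix();M[:3,3]=o['position']
print((np.linalg.inv(M)@bot.camera_info('wrist')['world_from_camera']).round(3))
print(bot.camera_info('wrist')['fx'])
for tgt in [(.5375,.1528,.45)]:
    print((r.inv().apply(np.array(tgt)-o['position'])).round(4))
P=pts('top',np.load('top0.npy'),bot.camera_info('top'));print(P[100,328],P[125,328],P[195,354],P[235,178],P[155,183])
E
```

```text
[[ 0.    -0.971 -0.237  0.067]
 [ 1.     0.     0.001  0.   ]
 [-0.001 -0.237  0.971  0.02 ]
 [ 0.     0.     0.     1.   ]]
323.70582531863784
[ 0.5501 -0.5267 -0.0452]
[ 0.75167256 -0.02037482  0.2406207 ] [ 0.73324368 -0.01763629  0.13821428] [ 0.57815635 -0.07913273  0.02720546] [0.48794735 0.39893383 0.00872574] [0.67663305 0.34033441 0.12588643]
```

```bash
python3 -m crank '[[0,0,-0.045,0,0,0],[0.034,-0.033,-0.045,0,0,-0.15],[0.068,-0.066,-0.045,0,0,-0.30],[0.102,-0.098,-0.045,0,0,-0.45],[0.137,-0.131,-0.045,0,0,-0.60],[0.171,-0.164,-0.045,0,0,-0.75],[0.205,-0.197,-0.045,0,0,-0.90],[0.240,-0.230,-0.045,0,0,-1.05],[0.274,-0.263,-0.045,0,0,-1.20],[0.309,-0.296,-0.045,0,0,-1.35],[0.343,-0.329,-0.045,0,0,-1.50],[0.378,-0.362,-0.045,0,0,-1.65],[0.412,-0.395,-0.045,0,0,-1.80],[0.447,-0.428,-0.045,0,0,-1.95],[0.481,-0.461,-0.045,0,0,-2.10],[0.515,-0.494,-0.045,0,0,-2.25],[0.550,-0.527,-0.045,0,0,-2.40],[0.550,-0.527,-0.045,0,0,-2.55],[0.550,-0.527,-0.045,0,0,-2.69],[0.550,-0.527,-0.045,0,0,-2.69]]' 0.0912
python3 - <<'E'
from h import *
o=bot.get_obs();print(o['q'].round(3),o['position'].round(4),o['tcp_rot'].round(4))
i=bot.camera_info('wrist');p,d=bot.read_camera('wrist');cv2.imwrite('pics/w1.png',p[:,:,::-1]);np.savez('w1.npz',d=d,M=i['world_from_camera'])
E
```

```text
t: 2.1
position: [0.5372, 0.1534, 0.4493]
tcp_rot: [-0.0, -0.003, 1.0, -0.0]
contact_force: [0.5, 0.3, -0.7]
grip_width: 0.0912
[ 0.171  0.358  1.448 -0.     1.336 -1.405] [0.5372 0.1534 0.4493] [-4.0e-04 -2.9e-03  1.0e+00 -1.0e-04]
```

View pics/w1.png

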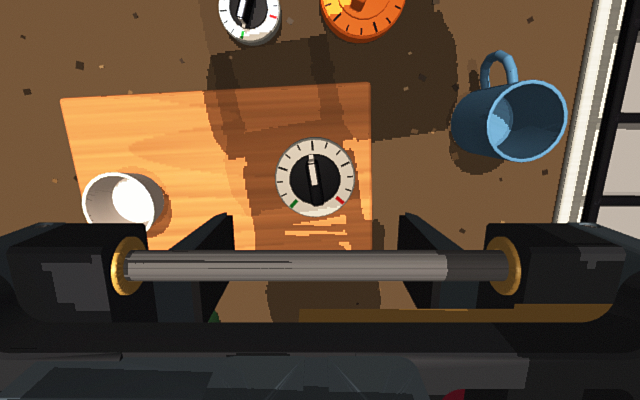

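The wrist view shows the timer at about (316,177), with green tick at (293,204), red at (340,199) and white pointer tip at (311,157). The pointer reads about 30 minutes. I'll measure it now.

```bash
python3 - <<'E'
from h import *
z=np.load('w1.npz');d=z['d'];i=bot.camera_info('wrist');i['world_from_camera']=z['M'];P=pts('w',d,i)
p=cv2.imread('pics/w1.png')
cv2.imwrite('pics/w1c.png',cv2.resize(p[125:230,265:370],None,fx=5.5,fy=5.5,interpolation=3))
ok=d>0
bm=P[110:200,210:265,2];print('board',np.median(bm[bm>0]), np.median(P[180:210,360:368,2]))
bz=np.median(bm)
roi=np.zeros_like(ok);roi[125:230,265:365]=1
def med(lo,hi):
    m=roi&ok&(P[...,2]-bz>lo)&(P[...,2]-bz<hi);return m,P[m]
m,q=med(.026,.037);print('face',len(q),q[:,2].mean()-bz,cv2.minEnclosingCircle(q[:,:2].astype(np.float32)))
for lo,hi in [(.0375,.045),(.064,.078)]:
    m,q=med(lo,hi)
    print(lo,len(q),np.median(q[:,2])-bz,q.min(0).round(4),q.max(0).round(4),cv2.minAreaRect(q[:,:2].astype(np.float32)))
m,q=med(.064,.078)
c=q[:,:2].mean(0);w,v=np.linalg.eigh(np.cov(q[:,:2].T));print(c,w,v[:,1],np.degrees(np.arctan2(v[1,1],v[0,1])))
hsv=cv2.cvtColor(p,cv2.COLOR_BGR2HSV)
# colour ticks projected on face z
g=(p[...,1].astype(int)-p[...,2]>25)&roi; r=(hsv[...,1]>150)&((hsv[...,0]<6)|(hsv[...,0]>172))&roi
for n,mm in (('green',g),('red',r)):
    v,u=np.nonzero(mm);print(n,len(u),u.mean(),v.mean(),P[mm].mean(0))
E
```

```text
board 0.02088627328046777 0.02066807933587589
face 2974 0.03396394272320842 ((0.5378053188323975, 0.1519789695739746), 0.04801482334733009)
0.0375 1385 0.03892562958509099 [0.5085 0.1224 0.0584] [0.566  0.1805 0.0651] ((0.5368408560752869, 0.15155941247940063), (0.05725124850869179, 0.057981252670288086), 4.365301609039307)
0.064 576 0.07074949301152186 [0.5132 0.1419 0.0852] [0.5617 0.1614 0.0947] ((0.5373239517211914, 0.1518062949180603), (0.04828168451786041, 0.014031210914254189), 9.623767852783203)
[0.53664063 0.15180885] [1.59511974e-05 1.90071290e-04] [-0.98602171 -0.1666169 ] -170.40882384937436
green 32 293.1875 203.53125 [0.56788544 0.1266427  0.05574071]
red 30 339.43333333333334 199.73333333333332 [0.56288058 0.18169175 0.05568955]
```

View pics/w1c.png

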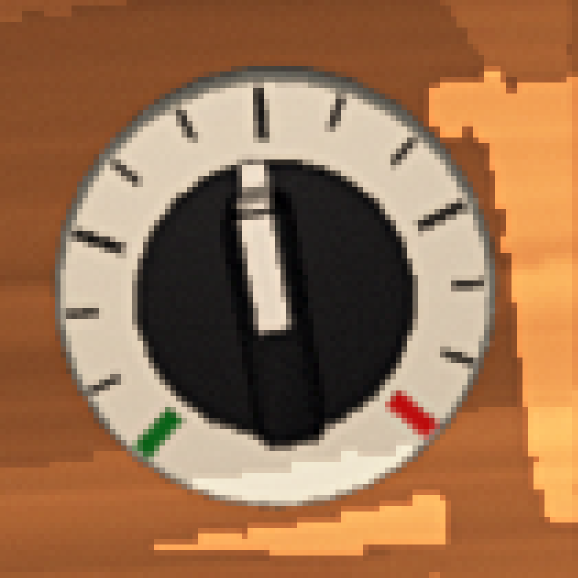

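Centre is about (0.5375, 0.1518), board top z≈0.0207, pointer 130° clockwise from zero (≈29 min). Next I'll align with the bar and descend most of the way.

```bash
python3 -m crank '[[0,-0.001,0.03,0,0,-0.08],[0,-0.0015,0.07,0,0,-0.162],[0,-0.0015,0.11,0,0,-0.162],[0,-0.0015,0.14,0,0,-0.162],[0,-0.0015,0.16,0,0,-0.162],[0,-0.0015,0.165,0,0,-0.162],[0,-0.0015,0.165,0,0,-0.162],[0,-0.0015,0.165,0,0,-0.162]]' 0.0912
python3 - <<'E'
from h import *
o=bot.get_obs();print(o['q'].round(3),o['position'].round(4),o['tcp_rot'].round(4),o['contact_force'],o['moment'])
i=bot.camera_info('wrist');p,d=bot.read_camera('wrist');cv2.imwrite('pics/w2.png',p[:,:,::-1]);np.savez('w2.npz',d=d,M=i['world_from_camera'])
P=pts('w',d,i);bz=.0207
m=(d>0)&(abs(P[...,2]-bz-.071)<.006)&(np.hypot(P[...,0]-.5375,P[...,1]-.152)<.03)
q=P[m];print(len(q),np.median(q[:,2]),cv2.minAreaRect(q[:,:2].astype(np.float32)))
m=(d>0)&(abs(P[...,2]-bz-.034)<.003)&(np.hypot(P[...,0]-.5375,P[...,1]-.152)<.055)
q=P[m];print(len(q),np.median(q[:,2]),cv2.minEnclosingCircle(q[:,:2].astype(np.float32)))
E
```

```text
t: 2.95
position: [0.5377, 0.1515, 0.2858]
tcp_rot: [0.001, -0.081, 0.997, 0.0]
contact_force: [-0.2, 0.4, 0.3]
grip_width: 0.0912
[ 0.168  0.547  1.642  0.     0.951 -1.566] [0.5377 0.1515 0.2858] [ 8.000e-04 -8.120e-02  9.967e-01  1.000e-04] [-0.19775599  0.40064381  0.26633292] [ 0.08832312 -0.11439819  0.01544409]
1323 0.09163224734919334 ((0.5291271805763245, 0.15076664090156555), (0.03215345740318298, 0.01387876458466053), 8.846449851989746)
6134 0.05511099992194482 ((0.5373472571372986, 0.1519557535648346), 0.04738607257604599)
```

View pics/w2.png

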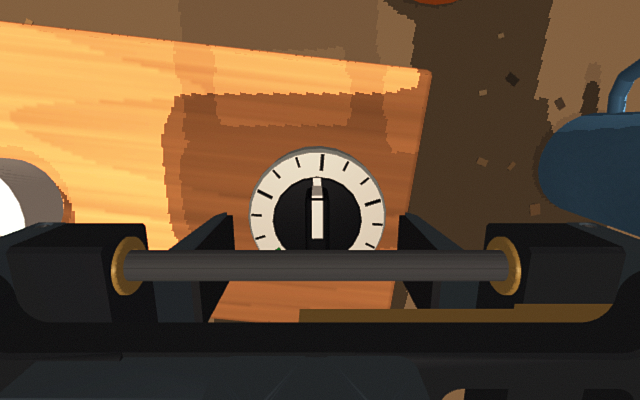

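The bar at (317,215) is centred and square between the fingers. I'll descend the rest and close.

```bash
python3 -m crank '[[0,0.0003,0.015,0,0,0],[0,0.0003,0.027,0,0,0],[0,0.0003,0.032,0,0,0],[0,0.0003,0.032,0,0,0],[0,0.0003,0.032,0,0,0]]' 0.0912
python3 - <<'E'
from h import *
o=bot.get_obs();print(o['q'].round(3),o['position'].round(4),o['contact_force'],o['moment'])
E
python3 -m crank '[[0,0,0,0,0,0],[0,0,0,0,0,0],[0,0,0,0,0,0],[0,0,0,0,0,0],[0,0,0,0,0,0],[0,0,0,0,0,0]]' 0.0
python3 - <<'E'
from h import *
o=bot.get_obs();print(o['q'].round(3),o['position'].round(4),o['contact_force'],o['moment'])
E
```

```text
t: 3.5
position: [0.5374, 0.1519, 0.253]
tcp_rot: [0.0, -0.082, 0.997, 0.0]
contact_force: [1.0, -0.4, 0.3]
grip_width: 0.0914
[ 0.168  0.595  1.668  0.     0.879 -1.566] [0.5374 0.1519 0.253 ] [ 1.04426948 -0.41230961  0.27924329] [ 0.14715558 -0.17837014  0.00117533]
t: 4.1
position: [0.5373, 0.1518, 0.2527]
tcp_rot: [0.0, -0.082, 0.997, 0.0]
contact_force: [0.1, 0.0, 0.0]
grip_width: 0.0461
[ 0.168  0.595  1.668  0.     0.878 -1.567] [0.5373 0.1518 0.2527] [0.13406669 0.01496327 0.01886385] [ 0.07593714 -0.11223526  0.03531777]
```

```bash
python3 -m crank '[[0,0,0,0,0,0],[0,0,0,0,0,0],[0,0,0,0,0,0],[0,0,0,0,0,0],[0,0,0,0,0,0],[0,0,0,0,0,0],[0,0,0,0,0,0],[0,0,0,0,0,0]]' 0.0
python3 - <<'E'
from h import *
o=bot.get_obs();print(o['q'].round(3),o['position'].round(4),o['contact_force'],o['moment'])
E
python3 -m crank '[[0,0,0.0005,0,0,0],[0,0,0.001,0,0,0],[0,0,0.001,0,0,0]]'
```

```text
t: 4.9
position: [0.5373, 0.1518, 0.2527]
tcp_rot: [0.0, -0.082, 0.997, 0.0]
contact_force: [-1.1, 0.9, 0.1]
grip_width: 0.0139
[ 0.168  0.595  1.668  0.     0.878 -1.567] [0.5373 0.1518 0.2527] [-1.13514559  0.89736414  0.08417146] [ 0.13927142 -0.13192531 -0.03407124]
t: 5.2
position: [0.5372, 0.1518, 0.2526]
tcp_rot: [0.0, -0.082, 0.997, 0.0]
contact_force: [-5.1, -0.8, 18.1]
grip_width: 0.0139
```

```bash
cat > o.py <<'E'
from h import *
o=bot.get_obs();q=o['tcp_rot'];print(round(float(o['t']),2),o['position'].round(4),'psi',np.degrees(2*np.arctan2(q[2],q[1])).round(2),'q6',o['q'][5].round(3),'F',o['contact_force'].round(1),'M',o['moment'].round(2))
E
python3 o.py; python3 -m crank '[[0,0,0,0,0,0.04],[0,0,0,0,0,0.08],[0,0,0,0,0,0.12]]'; python3 o.py
```

```text
5.2 [0.5372 0.1518 0.2526] psi 189.41 q6 -1.567 F [-5.1 -0.8 18.1] M [-0.07  0.8   0.05]
t: 5.5
position: [0.5372, 0.1518, 0.2526]
tcp_rot: [0.0, -0.021, 1.0, -0.0]
contact_force: [-3.6, -0.5, 18.3]
grip_width: 0.0137
5.5 [0.5372 0.1518 0.2526] psi 182.46 q6 -1.445 F [-3.6 -0.5 18.3] M [-0.12  0.86  0.17]
```

```bash
python3 -m crank '[[0.0001,0,0,0,0,0.07],[0.0002,0,0,0,0,0.14],[0.0002,0,0,0,0,0.21],[0.0002,0,0,0,0,0.28],[0.0002,0,0,0,0,0.35]]'; python3 o.py
```

```text
t: 6.0
position: [0.5371, 0.1517, 0.2526]
tcp_rot: [0.0, 0.154, 0.988, 0.0]
contact_force: [-4.0, -2.3, 17.5]
grip_width: 0.0136
6.0 [0.5371 0.1517 0.2526] psi 162.33 q6 -1.094 F [-4.  -2.3 17.5] M [-0.32  0.65  0.23]
```

```bash
python3 -m crank '[[0.0001,-0.0001,0,0,0,0.08],[0.0001,-0.0001,0,0,0,0.16],[0.0001,-0.0001,0,0,0,0.24],[0.0001,-0.0001,0,0,0,0.32],[0.0001,-0.0001,0,0,0,0.40],[0.0001,-0.0001,0,0,0,0.48],[0.0001,-0.0001,0,0,0,0.56]]'; python3 o.py
```

```text
t: 6.7
position: [0.537, 0.1517, 0.2526]
tcp_rot: [0.0, 0.421, 0.907, 0.0]
contact_force: [-3.5, -1.4, 17.6]
grip_width: 0.014
6.7 [0.537  0.1517 0.2526] psi 130.23 q6 -0.533 F [-3.5 -1.4 17.6] M [-0.39  0.57  0.23]
```

```bash
python3 - <<'E'
from h import *
p,d=bot.read_camera('top');cv2.imwrite('pics/t3.png',cv2.resize(p[170:250,220:320,::-1],None,fx=7,fy=7,interpolation=3))
p,d=bot.read_camera('wrist');cv2.imwrite('pics/w3.png',p[:,:,::-1])
E
python3 o.py
```

```text
6.8 [0.537  0.1517 0.2526] psi 130.22 q6 -0.533 F [-3.5 -1.5 17.1] M [-0.41  0.6  -0.07]
```

View pics/w3.png

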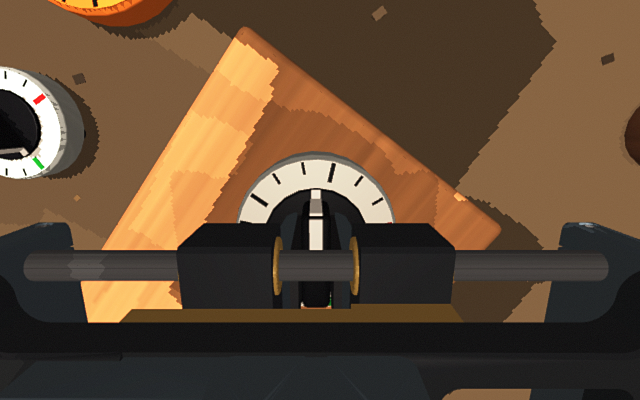

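The pointer at (316,195) sits between the 40 tick (303,168) and the long 45 tick (332,172), so about 42 min as expected. The case hasn't swivelled, so I'll keep winding.

```bash
python3 -m crank '[[0.0001,0,0,0,0,0.08],[0.0001,0,0,0,0,0.16],[0.0001,0,0,0,0,0.24],[0.0001,0,0,0,0,0.32],[0.0001,0,0,0,0,0.40],[0.0001,0,0,0,0,0.48],[0.0001,0,0,0,0,0.56],[0.0001,0,0,0,0,0.64]]'; python3 o.py;
```

```text
t: 7.6
position: [0.5369, 0.1517, 0.2526]
tcp_rot: [0.0, 0.685, 0.729, 0.0]
contact_force: [-4.1, -3.3, 16.9]
grip_width: 0.0136
7.6 [0.5369 0.1517 0.2526] psi 93.56 q6 0.107 F [-4.1 -3.3 16.9] M [-0.66  0.62  0.23]
```

```bash
python3 -m crank '[[-0.0001,-0.0001,0,0,0,0.08],[-0.0002,-0.0001,0,0,0,0.16],[-0.0002,-0.0001,0,0,0,0.24],[-0.0002,-0.0001,0,0,0,0.32],[-0.0002,-0.0001,0,0,0,0.40],[-0.0002,-0.0001,0,0,0,0.48],[-0.0002,-0.0001,0,0,0,0.56],[-0.0002,-0.0001,0,0,0,0.64],[-0.0002,-0.0001,0,0,0,0.72],[-0.0002,-0.0001,0,0,0,0.80]]'; python3 o.py;
```

```text
t: 8.6
position: [0.5368, 0.1516, 0.2526]
tcp_rot: [0.0, 0.915, 0.404, 0.0]
contact_force: [-4.8, -0.7, 17.5]
grip_width: 0.0139
8.6 [0.5368 0.1516 0.2526] psi 47.72 q6 0.906 F [-4.8 -0.7 17.5] M [-0.15  0.78  0.22]
```

```bash
python3 -m crank '[[0,0,0,0,0,0.05],[0,0,0,0,0,0.10],[0,0,0,0,0,0.14],[0,0,0,0,0,0.16]]'; python3 o.py;  python3 -m crank '[[0,0,0,0,0,0.01],[0,0,0,0,0,0.02]]'; python3 o.py
```

```text
t: 9.0
position: [0.5368, 0.1516, 0.2526]
tcp_rot: [0.0, 0.944, 0.331, 0.0]
contact_force: [-4.5, -1.8, 17.9]
grip_width: 0.0138
9.0 [0.5368 0.1516 0.2526] psi 38.64 q6 1.065 F [-4.5 -1.8 17.9] M [-0.17  0.87  0.28]
t: 9.2
position: [0.5368, 0.1516, 0.2526]
tcp_rot: [0.0, 0.947, 0.322, 0.0]
contact_force: [-3.9, -0.6, 17.5]
grip_width: 0.0136
9.2 [0.5368 0.1516 0.2526] psi 37.57 q6 1.083 F [-3.9 -0.6 17.5] M [-0.16  0.85  0.26]
```

```bash
python3 -m crank '[[0,0,0,0,0,0.01],[0,0,0,0,0,0.02]]'; python3 o.py; python3 - <<'E'
from h import *
p,d=bot.read_camera('wrist');cv2.imwrite('pics/w4.png',cv2.resize(p[120:260,210:430,::-1],None,fx=3.5,fy=3.5,interpolation=3))
E
python3 o.py
```

```text
t: 9.4
position: [0.5368, 0.1516, 0.2526]
tcp_rot: [0.0, 0.95, 0.313, 0.0]
contact_force: [-4.1, -0.7, 17.1]
grip_width: 0.0136
9.4 [0.5368 0.1516 0.2526] psi 36.42 q6 1.103 F [-4.1 -0.7 17.1] M [-0.21  0.84  0.27]
9.45 [0.5368 0.1517 0.2526] psi 36.38 q6 1.104 F [-4.3 -0.1 16.9] M [-0.19  0.85  0.19]
```

View pics/w4.png

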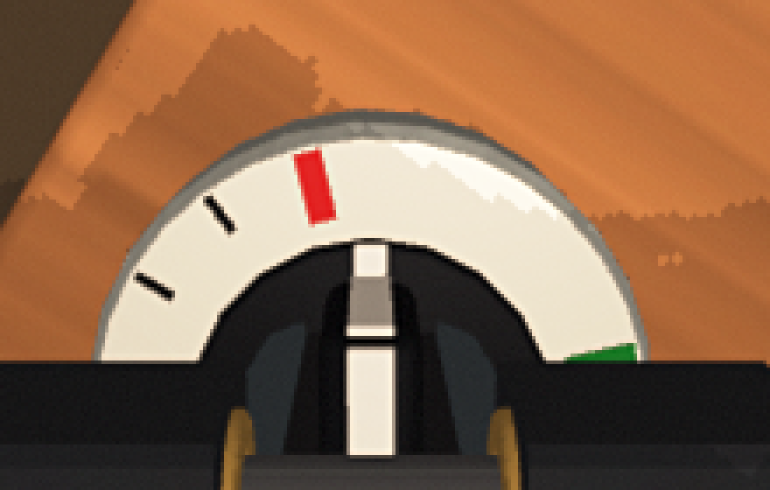

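The pointer at (370,260) in the crop is clearly past the red tick (315,187), by roughly 13–14°. I'll quantify that with depth before turning back.

```bash
cat > m.py <<'E'
from h import *
i=bot.camera_info('wrist');p,d=bot.read_camera('wrist');P=pts('w',d,i)
b=p[...,::-1].astype(int);hsv=cv2.cvtColor(p,cv2.COLOR_RGB2HSV)
c=np.array([.5373,.1518]);rad=np.hypot(P[...,0]-c[0],P[...,1]-c[1])
f=(d>0)&(rad<.047)&(rad>.031)&(abs(P[...,2]-.0547)<.004)
for n,m in (('green',f&(b[...,1]-b[...,2]>25)),('red',f&(hsv[...,1]>150)&((hsv[...,0]<6)|(hsv[...,0]>172)))):
    if m.sum()>3: q=P[m].mean(0)-[*c,0];print(n,m.sum(),np.degrees(np.arctan2(q[1],q[0])).round(1),np.hypot(*q[:2]).round(4))
w=(d>0)&(rad<.031)&(P[...,2]>.057)&(P[...,2]<.099)&(hsv[...,2]>130)&(hsv[...,1]<60)
q=P[w];print('white',w.sum(),q.mean(0).round(4),np.degrees(np.arctan2(q[:,1].mean()-c[1],q[:,0].mean()-c[0])).round(1))
q=P[f];v=np.c_[2*q[:,:2],np.ones(len(q))]
cv2.imwrite('pics/last.png',p[:,:,::-1])
E
python3 m.py;python3 o.py
```

```text
green 64 -38.2 0.041
red 153 48.8 0.0393
white 722 [0.5535 0.1634 0.0846] 35.6
9.5 [0.5368 0.1516 0.2526] psi 36.42 q6 1.103 F [-3.8 -1.6 16.6] M [-0.19  0.84  0.09]
```

Pointer at ~36° against red at ~49.3° is 13.4° past, or about 63 min: at the stop. Green has moved ≤2°. Now turn back 103.3° (1.803 rad).

```bash
python3 -m crank '[[0,0,0,0,0,-0.08],[0,0,0,0,0,-0.16],[0,0,0,0,0,-0.24],[0,0,0,0,0,-0.32],[0,0,0,0,0,-0.40],[0,0,0,0,0,-0.48],[0,0,0,0,0,-0.56],[0,0,0,0,0,-0.64],[0,0,0,0,0,-0.72]]'; python3 o.py
```

```text
t: 10.4
position: [0.5369, 0.1516, 0.2526]
tcp_rot: [0.0, 0.778, 0.628, 0.0]
contact_force: [-3.1, -2.7, 17.6]
grip_width: 0.0137
10.4 [0.5369 0.1516 0.2526] psi 77.87 q6 0.38 F [-3.1 -2.7 17.6] M [-0.33  0.69 -0.07]
```

Remaining: 139.8−77.9 = 61.9° = 1.08 rad.

```bash
python3 -m crank '[[0,0,0,0,0,-0.08],[0,0,0,0,0,-0.16],[0,0,0,0,0,-0.24],[0,0,0,0,0,-0.32],[0,0,0,0,0,-0.40],[0,0,0,0,0,-0.48],[0,0,0,0,0,-0.56],[0,0,0,0,0,-0.64],[0,0,0,0,0,-0.72],[0,0,0,0,0,-0.80],[0,0,0,0,0,-0.88],[0,0,0,0,0,-0.96],[0,0,0,0,0,-1.02],[0,0,0,0,0,-1.06],[0,0,0,0,0,-1.08],[0,0,0,0,0,-1.08]]'; python3 o.py; python3 m.py;python3 o.py
```

```text
t: 12.0
position: [0.537, 0.1516, 0.2526]
tcp_rot: [0.001, 0.345, 0.939, 0.0]
contact_force: [-3.3, -0.9, 15.7]
grip_width: 0.0136
12.0 [0.537  0.1516 0.2526] psi 139.61 q6 -0.698 F [-3.3 -0.9 15.7] M [-0.08  0.45  0.22]
white 720 [0.5232 0.1642 0.0848] 138.7
12.05 [0.537  0.1516 0.2526] psi 139.58 q6 -0.697 F [-2.7 -0.1 16. ] M [-0.13  0.43  0.25]
```

View pics/last.png

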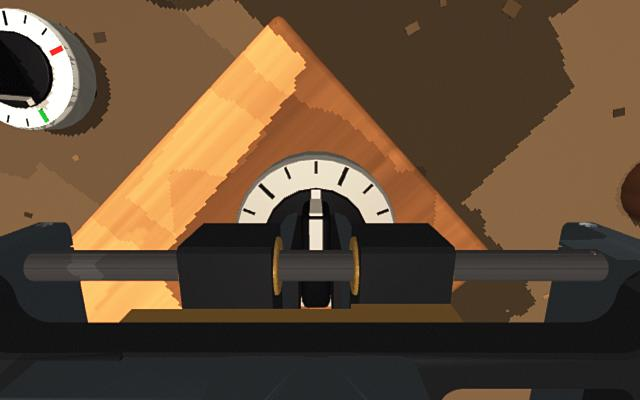

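The pointer lines up with the 40 tick at (315,168). I'll ease the press off, open, then retreat.

```bash
python3 -m crank '[[0,0,-0.0003,0,0,0],[0,0,-0.0006,0,0,0],[0,0,-0.0009,0,0,0],[0,0,-0.0009,0,0,0]]'; python3 o.py; python3 -m crank '[[0,0,0,0,0,0],[0,0,0,0,0,0],[0,0,0,0,0,0],[0,0,0,0,0,0],[0,0,0,0,0,0],[0,0,0,0,0,0],[0,0,0,0,0,0],[0,0,0,0,0,0]]' 0.07; python3 o.py; python3 m.py
```

```text
t: 12.45
position: [0.5369, 0.1516, 0.2527]
tcp_rot: [0.0, 0.346, 0.938, 0.0]
contact_force: [0.5, -1.0, 3.2]
grip_width: 0.0137
12.45 [0.5369 0.1516 0.2527] psi 139.56 q6 -0.697 F [ 0.5 -1.   3.2] M [ 0.   -0.35  0.01]
t: 13.25
position: [0.5368, 0.1516, 0.2526]
tcp_rot: [0.0, 0.346, 0.938, -0.0]
contact_force: [-0.4, 0.2, -0.0]
grip_width: 0.0698
13.25 [0.5368 0.1516 0.2526] psi 139.56 q6 -0.697 F [-0.4  0.2 -0. ] M [ 0.11 -0.18 -0.04]
red 37 49.1 0.035
white 697 [0.5236 0.1639 0.0834] 138.7
```

```bash
python3 -m crank '[[0,0,-0.01,0,0,0],[0,0,-0.03,0,0,0],[0,0,-0.06,0,0,0],[0,0,-0.10,0,0,0],[0,0,-0.14,0,0,0],[0,0,-0.18,0,0,0],[0,0,-0.196,0,0,0],[0,0,-0.196,0,0,0],[0,0,-0.196,0,0,0]]'; python3 m.py; python3 - <<'E'
import cv2
p=cv2.imread('pics/last.png');cv2.imwrite('pics/endc.png',cv2.resize(p[110:240,240:400],None,fx=4.5,fy=4.5,interpolation=3))
E
```

```text
t: 14.2
position: [0.5365, 0.1516, 0.4488]
tcp_rot: [0.0, 0.346, 0.938, 0.0]
contact_force: [-0.3, 0.5, -0.3]
grip_width: 0.0697
green 36 -40.8 0.0394
red 27 48.7 0.0389
white 201 [0.5279 0.1586 0.0841] 144.4
```

View pics/endc.png

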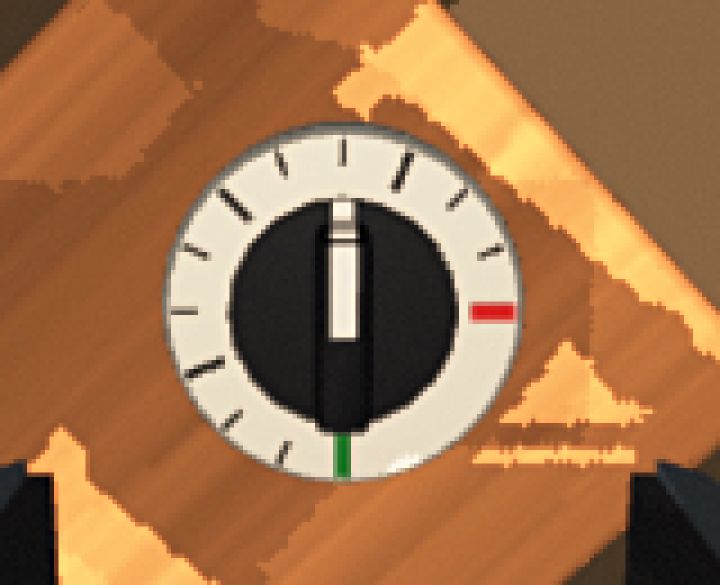

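The pointer at (342,210) lines up with the 40 tick (342,150), directly opposite the green zero (342,455). The arm is clear, so I'm handing in.

```bash
python3 -c "
from cell import bot
print(bot.job_done())"
```

```text
the job is handed in; nothing more can be done
None
```

I wound the timer on the board, the larger of the two white ones, from about 29 minutes past the red 60 mark to about 63, its stop. I then turned it back to 40, eased off the press, let go and lifted the arm clear. It was handed in at about 14 s; no verdict is reported.

- **Press:** the readings taken between moves were 15.7–18.3 N while turning, with up to about 5 N sideways.
- **At the stop:** the pointer measured about 13° past red, which is 63 minutes. The turning torque never rose clearly above the winding level, so I judged the stop from the angle rather than from feeling contact.
- **Final picture:** the pointer lines up with the 40 tick, directly opposite the green zero. The zero tick is within about 1° (1 mm) of where it started. The gripper was well above the timer and read no contact force.
- **Disagreement:** the rough measurement from the white pointer's pixels gave 144° in the last view and 138.7° close up, against the expected 140°. Either is within the 9° allowed, and I trusted the tick alignment in the picture.
- **Not checked:** I did not measure the other items on the counter again at the end. No move was planned near them, and nothing touched them that I could see.

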